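# File the missing height block and put its tray away under the riser

### The job

Put the missing height block, the one with three dots, back upright in its place in the tray: push the closed-up row apart between the blocks with two and four dots, stand it there square with its neighbours, and close the whole row up again so that hardly a gap is left anywhere. Then gently slide the tray by its pull loop straight under the low riser shelf until its box is fully below the board and only the loop sticks out, hitting the riser with neither blocks nor gripper nor ramming the tray into it. Leave everything else on the bench where it is.

Things in the scene. Friction and masses are not known exactly. Their poses are not given: they have to be found in the camera images.
- block1_centre (a point): centre of wooden height block number 1: 1 small dark dot on its top and on its front, 48 mm deep (its x) x 28 mm wide (its y) x 52 mm tall (z), about 52 g; the point lies half-way up. It stands in the tray; its x points to the back of the tray (the back of the bench).
- block2_centre (a point): centre of wooden height block number 2: 2 small dark dots on its top and on its front, 48 mm deep (its x) x 28 mm wide (its y) x 61 mm tall (z), about 61 g; the point lies half-way up. It stands in the tray; its x points to the back of the tray (the back of the bench).
- block3_centre (a point): centre of wooden height block number 3: 3 small dark dots on its top and on its front, 48 mm deep (its x) x 28 mm wide (its y) x 70 mm tall (z), about 70 g; the point lies half-way up. It starts standing on the bare bench near its front edge, beyond the left or the right end of the tray, with its x roughly towards the back of the bench (within 0.5 rad); a low plain offcut lies at the other end.
- block4_centre (a point): centre of wooden height block number 4: 4 small dark dots on its top and on its front, 48 mm deep (its x) x 28 mm wide (its y) x 79 mm tall (z), about 79 g; the point lies half-way up. It stands in the tray; its x points to the back of the tray (the back of the bench).
- block5_centre (a point): centre of wooden height block number 5: 5 small dark dots on its top and on its front, 48 mm deep (its x) x 28 mm wide (its y) x 88 mm tall (z), about 88 g; the point lies half-way up. It stands in the tray; its x points to the back of the tray (the back of the bench).
- tray: loose low plywood tray, 72 mm deep (x) x 200 mm long (y), 0.6 kg, origin under its centre; x points to its back (towards the riser), y to its left. Floor 8 mm thick; rim 6 mm thick, 18 mm high from the bench; inside 60 x 188 mm. The blocks stand in one row along y, centred in x, block 1 at the +y (left) end. A steel pull loop sticks out of its front.
- tray_bar (a point): middle of the cross bar of the tray's pull loop, 126 mm in front of the tray's centre (tray -x) and 28 mm above the bench; a round bar 12 mm thick, 80 mm long along the tray's y, joined to the tray by two such rods at y = +-40 mm
- riser: low wooden riser shelf, fixed, 284 mm wide (y) x 95 mm deep (x) x 125 mm high, origin on the bench under its centre; x points to its back. Open at the front (-x): underside 110 mm high, 260 mm between the side walls, along the back a stop rail 8 mm thick, 25 mm high. A roll of tape lies on it. The tray's front wall is flush with its front edge with the tray's origin at riser x = -11.5 mm; it meets the stop rail at +3.5 mm.
- riser_edge (a point): middle of the lower front edge of the riser's board, 47.5 mm in front of the riser's origin and 110 mm above the bench
- sanding_block: cork sanding block 64x112x28 mm, a bystander; origin at the centre of its underside
- offcut: low plain wooden offcut 50x76x19 mm without dots, a bystander; origin at the centre of its underside
- tape_measure: tape measure 66x82x34 mm, a bystander; origin at the centre of its underside
- clamp: black spring clamp 71x131x24 mm lying flat, a bystander; origin at the centre of its underside
- screwdriver: screwdriver 24x169x21 mm lying flat, a bystander; origin at the centre of its underside
Not all that is in view belongs to the job. What is shaped like the part that bears block1_centre but green or pink is not meant.

How it is judged:
By the outcome, as a careful person would: the job done as asked, in the order asked, and still so for the second after the job is handed in, with the robot touching nothing.
It also fails if it takes over 64 s, if anything falls off the work surface, if the arm or the gripper's body presses on something with over 40 N, if the wrist force passes 120 N, or if a joint passes its speed limit or range.

### The arm

A 6-joint arm with a two-finger parallel gripper is mounted at the origin on a cart in front of the work surface, level with it; the furniture and walls round the work are solid. World frame = base frame: x ahead of the robot, y to its left, z up, the work surface at z = 0. Lengths are in m, angles in degrees, forces in N, time in s.
With the tool pointing down it reaches from about 0.4 to 0.925 m from the base axis. Payload 3.4 kg.
Tool frame: the origin (TCP) lies at the very end of the fingers, on their centre line; the grasp point (between the pads) lies 19 mm behind it; x points along the fingers, y is the direction in which the jaws open and shut, and the axes are right-handed (so a half turn about x gives the same grasp; the last joint's range is limited). The gripper opens to 85 mm and grips with 20 to 120 N. Pads are 22 mm wide; open, the fingers measure 114 mm over their backs; the gripper's body (76 mm by 85 mm) begins 54 mm behind the grasp point. The pads swing forward as they close: fully open they stand 13 mm farther back than shut.
Start: joints at [63.226, 17.578, 86.31, -0, 76.112, -4.211], TCP at [0.221, 0.531, 0.231] pointing down, gripper open.
Joint ranges: [-179.03, 179.03], [-60, 130.46], [8.19, 133.38], [-81.62, 261.62], [5.75, 156.47], [-153.77, 153.77]. Speed limits (degrees/s): [147.25, 147.25, 180, 180, 180, 180].

### API

Orientations are given as a 3x3 rotation matrix whose columns are the frame's x, y, z axes.
In Python, from cell import * gives the robot as it stands. Calls block until the motion is done:
- reach(position, orientation): joint-space move of the TCP to a pose.
- line_to(position, frame=None, vel=0.15): straight line of the TCP; frame=None keeps the orientation; vel is the mean speed in m/s.
- move_joints(angles): joint-space move.
- release() and clamp(squeeze=None): open the fingers fully, or close them until they stop; squeeze is the grip in N (None keeps the last).
- wait(seconds).
- solve_ik(position, orientation): joint angles nearest the present ones, or None.
- get_obs(): the state.
- camera(name): name is "scene" or "top"; returns a dict with "pixels" (420x560x3 uint8, blue, green, red), "fx", "fy", "cx", "cy" (pixels), "world_from_camera" (4x4, takes a point from camera to world coordinates). Camera axes: x right, y down, z forward; pixel columns grow to the right and rows downward; lengths in m; the calibration is good to about 2 mm. A picture is of the moment at which its call begins. There is no depth.
A pose or a line that the arm cannot do raises IKError and nothing moves.
- sign_off(): hands the job in, once; it reports no verdict.
Trained networks look in the newest picture that a camera, given by its name, has taken for a name from the list of things; names that differ only in an ending like _2 or _b are one class to them, and where a whole thing is asked for, a point or a joint stands for the part that bears it (a point fixed in the world has none). Each returns a list of dicts, best first, with "p" (0 to 1); they miss things now and then, are a little off and sometimes report something else, mostly with a low value. They report only what shows in the picture. A call takes as long as a camera call. They do not tell look-alikes from the thing itself.
- recognise(target, camera): "rect" ([left, top, width, height] as shares, 0 to 1, of the picture: columns of its width, rows of its height, round what is visible of it).
- pinpoint(target, camera): "centre" ([column, row] as shares, 0 to 1, of the picture: columns of its width, rows of its height: a listed point, or the origin of a listed thing).
The state is a dict: "time": time; "joint_positions": joint angles; "qd": joint speeds; "tau": joint torques, N m; "tcp_pos": TCP position; "ee_rot": TCP orientation; "contact_force": force on the tool from outside, world axes, zero at the start; "torque": the same for the moment, N m; "grip_width": opening from 0.0 (shut) to 1.0 (fully open).
Only numpy, scipy, OpenCV 4.12 (cv2) and the standard library are available. Lean on these libraries where they do the work, as an engineer would, in place of code of your own. Each camera call takes 0.05 s, during which the arm holds its last target. There are 200 camera calls.

## Working session

There is one attempt and no reset: what is moved stays moved. The work goes in short steps, each a Python script; the robot and the scene stay as the last script left them, time stands still between calls to the robot, and variables do not carry over. Pictures are saved under pics/ and viewed, about 8 in all and at most 12, crops included, and the job is handed in when it is done.

```bash
mkdir -p pics; ls; python3 - <<'E'
from cell import *
import cv2,numpy as np
for c in ("scene","top"):
    d=camera(c); cv2.imwrite(f"pics/{c}0.png",cv2.resize(d["pixels"],(800,600),interpolation=cv2.INTER_CUBIC))
    print(c,d["fx"],d["fy"],d["cx"],d["cy"],np.round(d["world_from_camera"],4).tolist())
    for t in ["block1_centre","block2_centre","block3_centre","block4_centre","block5_centre","tray","tray_bar","riser","riser_edge","offcut"]:
        print(t,[(np.round(np.array(r["centre"])*[560,420],1).tolist(),round(r["p"],2)) for r in pinpoint(t,c)[:4]])
o=get_obs();print(o["time"],o["tcp_pos"],np.round(o["ee_rot"],3).tolist(),o["grip_width"])
E
```

```text
pics
scene 465.44153376567783 465.44153376567783 276.4077233980382 202.31594909090123 [[-0.9615, 0.1755, -0.2113, 0.748], [0.2736, 0.5445, -0.7929, 0.797], [-0.0242, -0.8202, -0.5715, 0.8341], [0.0, 0.0, 0.0, 1.0]]
block1_centre [([240.5, 276.0], 0.94), ([338.7, 229.0], 0.85), ([305.1, 233.6], 0.5), ([339.8, 204.0], 0.5)]
block2_centre [([247.2, 269.5], 0.84), ([239.5, 276.1], 0.72)]
block3_centre [([222.9, 324.7], 0.89)]
block4_centre [([254.5, 260.4], 0.79)]
block5_centre [([265.0, 249.7], 0.86)]
tray [([248.4, 277.1], 0.97)]
tray_bar [([285.3, 294.5], 0.71)]
riser [([206.8, 256.1], 0.71), ([284.8, 293.8], 0.52)]
riser_edge [([210.8, 232.5], 0.6)]
offcut [([315.3, 266.2], 0.78)]
top 381.2508550927154 381.2508550927154 280.716447339556 212.20751539431004 [[-0.2996, -0.8113, 0.502, -0.0941], [-0.9541, 0.2544, -0.1581, -0.0077], [0.0006, -0.5263, -0.8503, 1.0907], [0.0, 0.0, 0.0, 1.0]]
block1_centre [([325.8, 280.2], 0.78), ([227.4, 201.9], 0.68), ([277.3, 248.3], 0.65), ([243.7, 257.9], 0.62)]
block2_centre [([233.2, 206.4], 0.5)]
block3_centre [([178.5, 194.2], 0.5)]
block4_centre [([238.0, 212.1], 0.49)]
block5_centre [([240.5, 212.4], 0.89)]
tray [([232.1, 211.9], 0.6)]
tray_bar [([204.7, 232.0], 0.88)]
riser [([260.5, 182.3], 0.83)]
riser_edge [([250.8, 170.0], 0.94)]
offcut [([244.0, 260.5], 0.65)]
1.1 [0.22064439 0.53098177 0.23130209] [[0.0, 0.384, 0.923], [-0.0, 0.923, -0.384], [-1.0, 0.0, 0.0]] 0.9986945291441218
```

View pics/scene0.png

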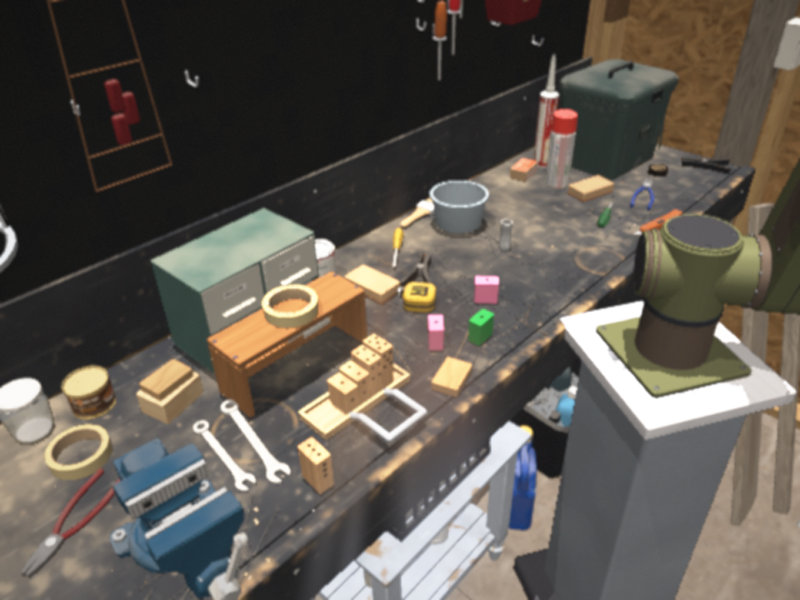

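View pics/top0.png

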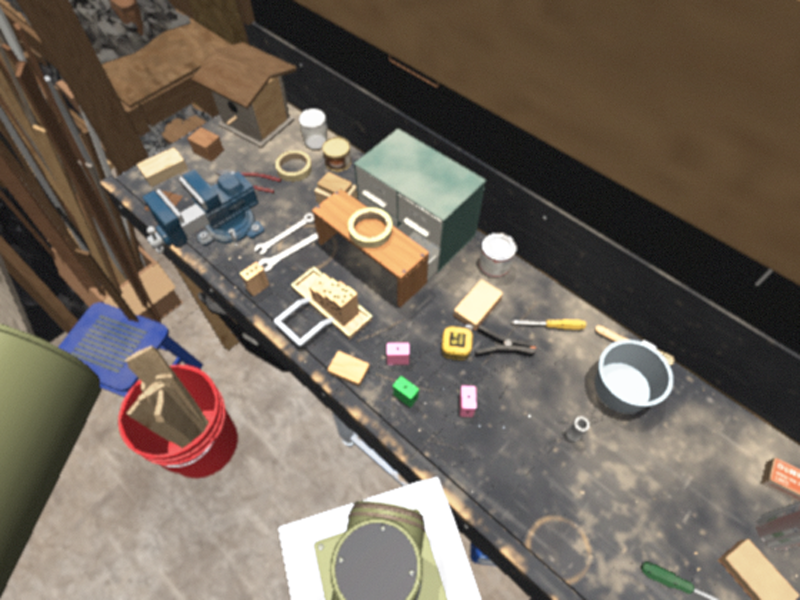

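Scene view (800x600): tray with blocks 1,2,4,5 at ~(355,390), pull loop at (390,415), block 3 standing free at (316,465), riser at (290,330). The green (481,327) and pink (436,332), (487,289) blocks are decoys.

```bash
cat > h.py <<'E'
from cell import *
import cv2,numpy as np
C={}
def shot(c):
    C[c]=camera(c); return C[c]
def P(c):
    d=C[c]; T=np.linalg.inv(np.array(d["world_from_camera"])); K=np.array([[d["fx"],0,d["cx"]],[0,d["fy"],d["cy"]],[0,0,1]])
    return K@T[:3]
def proj(c,p):
    q=P(c)@np.r_[p,1]; return q[:2]/q[2]
def tri(a,b):
    X=cv2.triangulatePoints(P("scene"),P("top"),np.array(a,float).reshape(2,1),np.array(b,float).reshape(2,1)).ravel(); return X[:3]/X[3]
def onz(c,uv,z):
    d=C[c];T=np.array(d["world_from_camera"]); r=T[:3,:3]@np.array([(uv[0]-d["cx"])/d["fx"],(uv[1]-d["cy"])/d["fy"],1]); o=T[:3,3]
    return o+r*(z-o[2])/r[2]
def crop(c,x,y,w,h,s,fn,lines=()):
    im=cv2.resize(C[c]["pixels"][y:y+h,x:x+w],None,fx=s,fy=s,interpolation=cv2.INTER_CUBIC)
    for pts,col in lines:
        q=np.array([(proj(c,p)+.5-[x,y])*s for p in pts]); cv2.polylines(im,[np.int32(np.round(q*8))],False,col,1,cv2.LINE_AA,3)
    cv2.imwrite(fn,im)
E
python3 - <<'E'
from h import *
shot("scene");shot("top")
S={"b1":(240.5,276.0),"b2":(247.2,269.5),"b3":(222.9,324.7),"b4":(254.5,260.4),"b5":(265,249.7),"tray":(248.4,277.1),"bar":(285.3,294.5),"riser":(206.8,256.1),"edge":(210.8,232.5),"offcut":(315.3,266.2)}
T={"b1":(227.4,201.9),"b2":(233.2,206.4),"b3":(178.5,194.2),"b4":(238,212.1),"b5":(240.5,212.4),"tray":(232.1,211.9),"bar":(204.7,232),"riser":(260.5,182.3),"edge":(250.8,170),"offcut":(244,260.5)}
for k in S:
    X=tri(S[k],T[k]);print(k,X.round(4),(proj("scene",X)-S[k]).round(1))
crop("scene",140,190,180,160,4.4,"pics/s1.png")
a=C["scene"]["pixels"][185:345,145:295]; b=C["top"]["pixels"][130:270,160:310]
cv2.imwrite("pics/st.png",np.hstack([cv2.resize(a,(400,427),interpolation=cv2.INTER_CUBIC),cv2.copyMakeBorder(cv2.resize(b,(400,373),interpolation=cv2.INTER_CUBIC),0,54,0,0,cv2.BORDER_CONSTANT)]))
E
```

```text
b1 [ 0.623  -0.046   0.0261] [-0.7 -0.5]
b2 [ 0.6012 -0.0613  0.0271] [-0.3 -0.2]
b3 [0.694  0.1033 0.0377] [-0.8 -0.6]
b4 [ 0.5751 -0.0742  0.0365] [1.1 0.8]
b5 [ 0.5485 -0.0768  0.0656] [0. 0.]
tray [ 0.5991 -0.0555  0.004 ] [0.4 0.3]
bar [0.5343 0.0483 0.0264] [-0.4 -0.3]
riser [ 0.6893 -0.1785 -0.0028] [-0.5 -0.4]
edge [ 0.6728 -0.1456  0.1001] [-0.5 -0.4]
offcut [ 0.4198 -0.0503 -0.0041] [0.7 0.4]
```

View pics/s1.png

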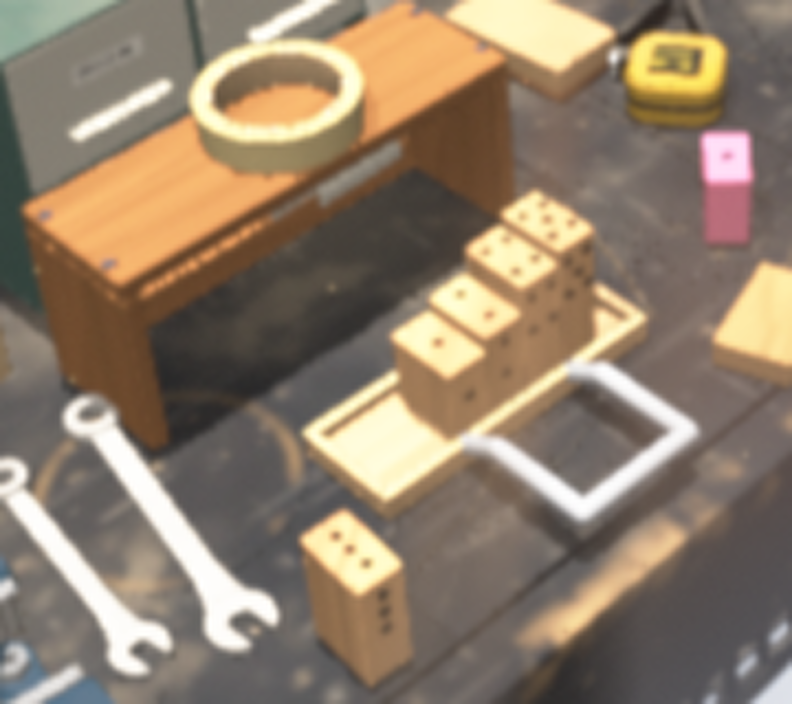

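Scene crop (4.4x, origin 140,190): block 3 with three dots stands at (355,600) left of the tray. The row is closed (1,2,4,5 from (440,375) to (550,260)), with free floor to the left; loop bar runs (583,508)–(690,428).

```bash
python3 - <<'E'
from h import *
shot("top"); crop("top",160,120,140,130,5.5,"pics/t1.png")
E
```

```text
(no output)
```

View pics/t1.png

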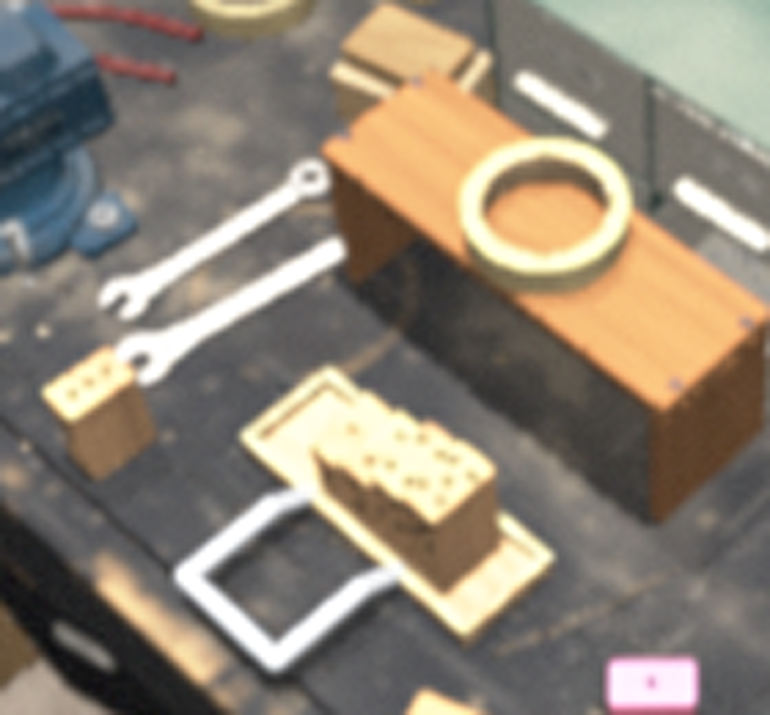

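```bash
cat > fit.py <<'E'
from h import *
from scipy.optimize import least_squares
def s(x,y): return ("scene",np.array([140+x/4.4-.4,190+y/4.4-.4]))
def t(x,y): return ("top",np.array([160+x/5.5-.4,120+y/5.5-.4]))
tr=[((.036,.1,.018),[s(304,433),t(330,368)]),((-.036,.1,.018),[s(385,502),t(242,434)]),((-.036,-.1,.018),[s(647,315),t(468,630)]),((.036,-.1,.018),[t(552,556)]),((-.126,.04,.028),[s(583,508),t(187,577)]),((-.126,-.04,.028),[s(688,430),t(275,660)])]
h=.142
ri=[((-.0475,h,.125),[s(122,282),t(325,150)]),((-.0475,-h,.125),[s(508,65),t(658,410)]),((.0475,h,.125),[s(25,210),t(430,72)]),((.0475,-h,.125),[s(410,0),t(767,316)]),((-.0475,h,0),[s(150,449)]),((-.0475,-h,0),[t(655,522)])]
b3=[((-.024,.014,.07),[s(358,598),t(43,392)]),((-.024,-.014,.07),[s(407,562),t(68,420)]),((.024,-.014,.07),[s(345,510),t(133,372)]),((.024,.014,.07),[s(302,538),t(105,348)]),((-.024,.014,0),[s(372,686)]),((-.024,-.014,0),[s(410,660),t(100,478)]),((.024,.014,0),[s(318,640)]),((.024,-.014,0),[t(155,438)])]
row=[((-.024,0,.088+.008),[t(437,522)]),((-.024,0,.008),[t(443,590)]),((.024,0,.096),[t(495,468)]),((.024,0,.008),[t(497,548)]),((-.024,.112,.06),[s(438,385)]),((.024,.112,.06),[s(392,345)]),((-.024,.112,.008),[s(448,436)])]
def W(p,q):
    c,n=np.cos(q[2]),np.sin(q[2]); return np.array([q[0]+c*p[0]-n*p[1],q[1]+n*p[0]+c*p[1],p[2]])
def res(q,L): return np.concatenate([proj(c,W(p,q))-uv for p,o in L for c,uv in o])
E
python3 - <<'E'
from fit import *
shot("scene");shot("top")
R={}
for n,L,q0 in(("tray",tr,[.6,-.055,-1]),("riser",ri,[.69,-.18,-1]),("b3",b3,[.69,.1,-1])):
    r=least_squares(res,q0,args=(L,),x_scale=[.01,.01,.1],loss="soft_l1");R[n]=r.x
    e=res(r.x,L).reshape(-1,2);print(n,r.x.round(4),np.degrees(r.x[2]).round(2));print([(c,(uv-uv+e_).round(1).tolist()) for (c,uv),e_ in zip([o for p,l in L for o in l],e)])
q=R["tray"]
f=lambda v:np.concatenate([proj(c,W((p[0]+v[1],p[1]+v[0],p[2]),q))-uv for p,o in row for c,uv in o])
r=least_squares(f,[-.08,0]);print("row right end y, x",r.x,f(r.x).round(1))
d=R["tray"]-R["riser"];c,n=np.cos(R["riser"][2]),np.sin(R["riser"][2]);print("tray in riser",c*d[0]+n*d[1],-n*d[0]+c*d[1],np.degrees(d[2]))
E
```

```text
tray [ 0.5992 -0.0536 -1.0623] -60.86
[('scene', [-0.3, -0.5]), ('top', [-0.3, -0.5]), ('scene', [0.3, -1.0]), ('top', [-0.3, 0.1]), ('scene', [-0.2, -0.2]), ('top', [-0.5, 0.3]), ('top', [0.2, -0.3]), ('scene', [0.2, 0.8]), ('top', [-0.0, -0.0]), ('scene', [0.1, 0.3]), ('top', [0.4, 0.1])]
riser [ 0.6851 -0.1732 -1.0597] -60.72
[('scene', [-0.7, 0.6]), ('top', [-1.5, -0.5]), ('scene', [1.0, -1.6]), ('top', [-0.2, 0.5]), ('scene', [-0.9, -0.8]), ('top', [0.2, -1.6]), ('scene', [0.0, -0.1]), ('top', [0.6, -0.5]), ('scene', [1.0, 0.9]), ('top', [0.5, 1.2])]
b3 [ 0.6966  0.1049 -1.1   ] -63.03
[('scene', [0.3, -0.7]), ('top', [-0.7, -0.1]), ('scene', [-0.4, 0.2]), ('top', [-0.1, -0.1]), ('scene', [0.1, -0.2]), ('top', [0.0, 0.1]), ('scene', [-0.5, 0.3]), ('top', [0.0, -0.4]), ('scene', [0.0, 0.8]), ('scene', [1.5, -0.5]), ('top', [-1.0, 1.0]), ('scene', [-0.8, -1.5]), ('top', [0.4, -0.0])]
row right end y, x [-0.06750248 -0.00049685] [-1.5 -1.  -0.   0.7 -0.8 -0.8  0.7 -0.8  1.5 -1.8 -1.  -2.2  0.7  2.2]
tray in riser -0.14634372960815206 -0.016439691546749992 -0.144924536006294
```

```bash
cat >> h.py <<'E'
TR=np.array([.5992,-.0536,-1.0615]); RI=np.array([.6851,-.1732,-1.0597]); B3=np.array([.6966,.1049,-1.10])
def W(p,q=TR):
    c,n=np.cos(q[2]),np.sin(q[2]); return np.array([q[0]+c*p[0]-n*p[1],q[1]+n*p[0]+c*p[1],p[2]])
def F(yaw,sg=1):  # tool down, jaws along yaw
    x=np.array([0,0,-1.]); y=sg*np.array([np.cos(yaw),np.sin(yaw),0]); return np.column_stack([x,y,np.cross(x,y)])
def st(m=""):
    o=get_obs();print(m,round(o["time"],2),np.round(o["tcp_pos"],4),"F",np.round(o["contact_force"],1),"grip",round(o["grip_width"],3))
E
python3 - <<'E'
from h import *
for sg in(1,-1):
    for n,p,y in(("b2",W((0,.0025,.042)),TR[2]),("b3",W((0,0,.035),B3),B3[2]),("gap",W((0,-.05,.15)),TR[2]),("end",W((0,.12,.1)),TR[2]),("bar0",W((-.126,0,.012)),TR[2]),("bar1",W((-.131,-.016,.012),RI),RI[2])):
        q=solve_ik(p,F(y,sg));print(sg,n,None if q is None else np.round(q,0))
E
```

```text
1 b2 [-9. 31. 95. -0. 54. 52.]
1 b3 [ 5. 37. 82. -0. 61. 68.]
1 gap [-12.  21.  94.  -0.  65.  49.]
1 end [-3. 34. 79. -0. 68. 58.]
1 bar0 [  2.  30. 105.  -0.  45.  62.]
1 bar1 [-10.  33.  96.  -0.  51.  50.]
-1 b2 [  -9.   31.   95.   -0.   54. -128.]
-1 b3 [   5.   37.   82.   -0.   61. -112.]
-1 gap [ -12.   21.   94.   -0.   65. -131.]
-1 end [  -3.   34.   79.   -0.   68. -122.]
-1 bar0 [   2.   30.  105.   -0.   45. -118.]
-1 bar1 [ -10.   33.   96.   -0.   51. -130.]
```

```bash
python3 - <<'E'
from h import *
f=F(TR[2])
reach(W((0,.006,.17)),f); st("above")
line_to(W((0,.006,.042))); st("down")
clamp(20); st("closed")
line_to(W((0,.044,.042)),vel=.06); st("slid")
release(); line_to(W((0,.044,.16)),vel=.25); st("up")
reach(W((0,0,.2),B3),F(B3[2])); st("over3")
shot("scene");shot("top")
T=TR
L=[]
def box(x0,x1,y0,y1,z): return [W((a,b,z)) for a,b in((x0,y0),(x1,y0),(x1,y1),(x0,y1),(x0,y0))]
for k,(y,z) in {1:(.0685,.06),2:(.0405,.069),4:(-.0255,.087),5:(-.0535,.096)}.items(): L.append((box(-.024,.024,y-.014,y+.014,z),(0,0,255)))
L.append((box(-.036,.036,-.1,.1,.018),(255,0,0)))
crop("scene",195,215,110,105,5,"pics/s2.png",L);crop("top",190,165,90,85,5,"pics/t2.png",L)
a,b=cv2.imread("pics/s2.png"),cv2.imread("pics/t2.png");b=cv2.copyMakeBorder(b,0,a.shape[0]-b.shape[0],0,0,cv2.BORDER_CONSTANT)
cv2.imwrite("pics/v2.png",cv2.resize(np.hstack([a,b]),None,fx=.8,fy=.8))
E
```

```text
above 3.83 [ 0.6045 -0.0496  0.1701] F [ 1.  -0.7  0.8] grip 1.002
down 4.83 [ 0.6053 -0.0507  0.0427] F [ 0.2 -0.4  0.7] grip 1.0
closed 5.27 [ 0.6051 -0.0508  0.043 ] F [ 0.3 -0.6  4.9] grip 0.559
slid 6.05 [ 0.6372 -0.0327  0.043 ] F [-3.4 -1.4  7.5] grip 0.558
up 7.14 [ 0.637  -0.032   0.1594] F [-0.9 -0.  -0.2] grip 1.004
over3 7.81 [0.6953 0.1051 0.1974] F [-1.2 -0.6 -0.6] grip 0.998
```

View pics/v2.png

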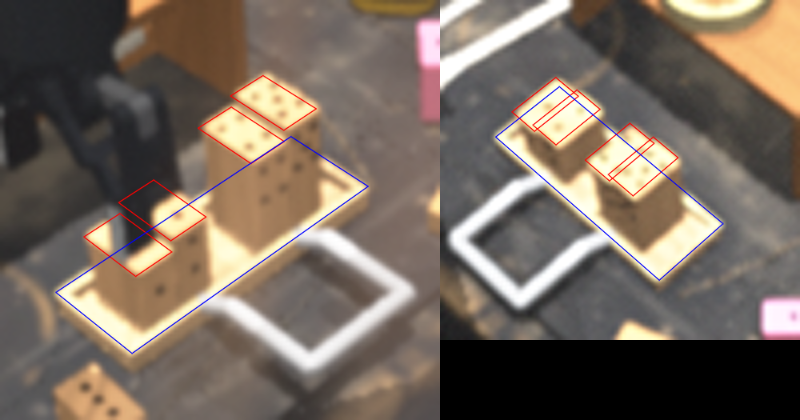

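Overlay fits: blocks 1,2 moved left as a pair, a ~38 mm gap now before block 4 (scene part ~(225,200)). Pick block 3.

```bash
python3 - <<'E'
from h import *
line_to(W((0,0,.035),B3)); clamp(40); st("closed")
line_to(W((0,0,.16),B3),vel=.2); st("lift")
reach(W((0,.0075,.16)),F(TR[2])); st("over gap")
wait(.3); o=get_obs(); tcp=o["tcp_pos"]
shot("scene");shot("top")
# held block: centre nominally at tcp xy, bottom at tcp z-.035
q=np.r_[tcp[:2],TR[2]]; b=tcp[2]-.035
def box(x0,x1,y0,y1,z,q): return [W((a,c,z),q) for a,c in((x0,y0),(x1,y0),(x1,y1),(x0,y1),(x0,y0))]
L=[(box(-.024,.024,-.014,.014,b,q),(0,0,255)),(box(-.024,.024,-.014,.014,b+.07,q),(0,255,0)),([W((-.024,-.014,b),q),W((-.024,-.014,b+.07),q)],(0,0,255))]
im=[]
for c in("scene","top"):
    u=proj(c,[q[0],q[1],b+.035]).astype(int)-40; crop(c,*u,80,80,5,"pics/x.png",L); im.append(cv2.imread("pics/x.png"))
cv2.imwrite("pics/v3.png",np.hstack(im))
E
```

```text
closed 9.59 [0.6973 0.105  0.036 ] F [0.2 0.5 3.7] grip 0.56
lift 10.37 [0.6954 0.1048 0.1585] F [-0.3  0.7 -0.6] grip 0.557
over gap 11.12 [ 0.6064 -0.0494  0.1595] F [-0.   0.4 -0.1] grip 0.559
```

View pics/v3.png

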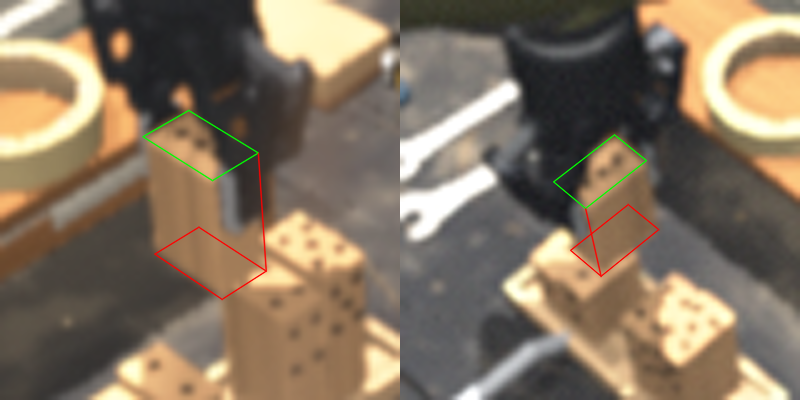

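```bash
python3 - <<'E'
from h import *
line_to(W((0,.0075,.07)),vel=.15); line_to(W((0,.0075,.0435)),vel=.05); st("placed")
release(); st("open")
line_to(W((0,.0075,.16)),vel=.2)
line_to(W((0,.105,.12)),vel=.2); clamp(20)
line_to(W((0,.105,.026)),vel=.15); st("down")
line_to(W((0,.0835,.026)),vel=.03); st("push1")
line_to(W((0,.0795,.026)),vel=.02); st("push2")
wait(.2); st("hold")
line_to(W((0,.105,.026)),vel=.06); line_to(W((0,.13,.2)),vel=.25); st("up")
shot("scene");shot("top")
def box(x0,x1,y0,y1,z): return [W((a,c,z)) for a,c in((x0,y0),(x1,y0),(x1,y1),(x0,y1),(x0,y0))]
L=[(box(-.036,.036,-.1,.1,.018),(255,0,0)),(box(-.024,.024,-.0715,-.0435,.096),(0,0,255)),(box(-.024,.024,.0405,.0685,.06),(0,0,255))]
crop("scene",195,215,80,90,5,"pics/s2.png");crop("top",190,165,80,90,5,"pics/t2.png",L)
cv2.imwrite("pics/v4.png",np.hstack([cv2.imread("pics/s2.png"),cv2.imread("pics/t2.png")]))
E
```

```text
placed 12.95 [ 0.6052 -0.0499  0.0438] F [-2.1 -0.1  6.4] grip 0.558
open 13.42 [ 0.6057 -0.0499  0.0433] F [ 0.2  0.1 -0.6] grip 1.0
down 16.37 [ 0.6916 -0.0024  0.0266] F [-0.   0.3  0.1] grip -0.0
push1 17.23 [ 0.672  -0.013   0.0259] F [ 0.3  0.6 -0.4] grip 0.003
push2 17.58 [ 0.6684 -0.0149  0.0259] F [ 0.2 -0.  -0.2] grip -0.0
hold 17.78 [ 0.6684 -0.0149  0.0259] F [ 0.7 -0.1  1.7] grip 0.003
up 19.21 [0.7113 0.0096 0.1985] F [-0.2 -0.3  0.3] grip 0.001
```

View pics/v4.png

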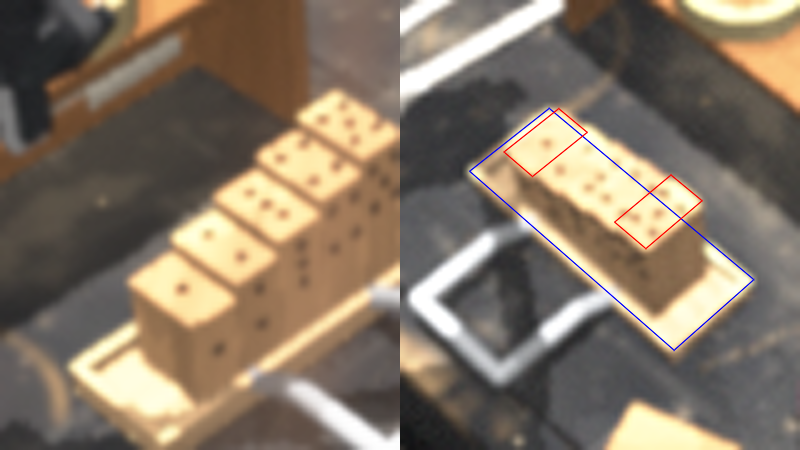

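Row looks closed and square (scene part: blocks 1–5 from (180,290) to (350,120)); blocks match the predicted overlay. One more small push for tightness, then the loop.

```bash
python3 - <<'E'
from h import *
line_to(W((0,.100,.026)),vel=.25); line_to(W((0,.0825,.026)),vel=.05)
line_to(W((0,.0745,.026)),vel=.02); st("push")
line_to(W((0,.100,.026)),vel=.05); line_to(W((0,.13,.2)),vel=.3)
reach(W((-.126,0,.16)),F(TR[2])); release()
line_to(W((-.126,0,.012)),vel=.12); st("at bar")
shot("scene");shot("top")
print([pinpoint(t,c)[0] for t in("tray","tray_bar") for c in("scene","top")])
def box(x0,x1,y0,y1,z): return [W((a,c,z)) for a,c in((x0,y0),(x1,y0),(x1,y1),(x0,y1),(x0,y0))]
L=[(box(-.036,.036,-.1,.1,.018),(255,0,0))]
crop("scene",195,215,110,105,4,"pics/s2.png",L);crop("top",190,165,90,105,4,"pics/t2.png",L)
cv2.imwrite("pics/v5.png",np.hstack([cv2.imread("pics/s2.png"),cv2.imread("pics/t2.png")]))
E
```

```text
push 21.22 [ 0.6644 -0.0174  0.0261] F [-0.1  0.1 -0.1] grip -0.0
at bar 25.55 [0.5384 0.0564 0.0126] F [ 0.6 -0.8 -0.6] grip 0.998
[{'centre': [0.4457, 0.665], 'p': 0.9}, {'centre': [0.4109, 0.5017], 'p': 0.75}, {'centre': [0.5009, 0.7024], 'p': 0.8}, {'centre': [0.3966, 0.4774], 'p': 0.24}]
```

View pics/v5.png

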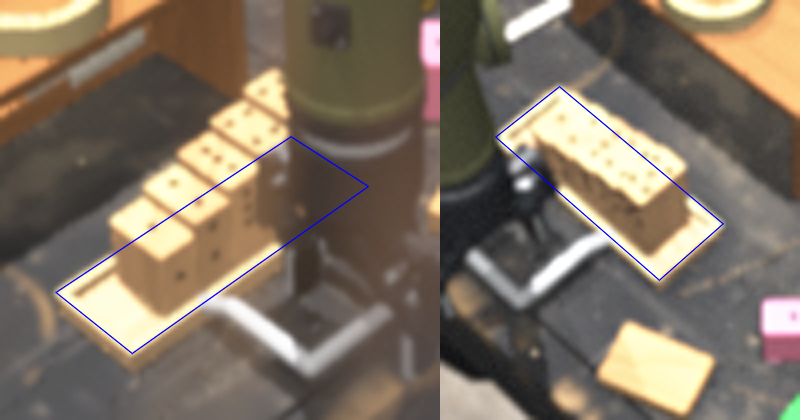

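Tray unmoved (blue overlay on the rim), row tight, gripper straddling the bar. Grip and slide.

```bash
python3 - <<'E'
from h import *
clamp(30); st("grip")
o=get_obs()["tcp_pos"]
for d in(.06,.12,.13):
    line_to(W((-.126+d,0,.012)),vel=.045); st(d)
wait(.2)
shot("scene");shot("top")
Tn=np.r_[W((.130,0,0))[:2],TR[2]]
def box(x0,x1,y0,y1,z): return [W((a,c,z),Tn) for a,c in((x0,y0),(x1,y0),(x1,y1),(x0,y1),(x0,y0))]
L=[(box(-.036,.036,-.1,.1,.018),(255,0,0)),([W((-.0475,-.142,.11),RI),W((-.0475,.142,.11),RI)],(0,255,0)),([W((-.0475,-.142,0),RI),W((-.0475,.142,0),RI)],(0,255,0))]
crop("scene",140,185,110,120,3.6,"pics/s2.png",L);crop("top",200,130,110,120,3.6,"pics/t2.png",L)
cv2.imwrite("pics/v6.png",np.hstack([cv2.imread("pics/s2.png"),cv2.imread("pics/t2.png")]))
E
```

```text
grip 26.52 [0.5375 0.0566 0.0121] F [-1.3  0.9  1.5] grip 0.121
0.06 28.0 [0.5655 0.0052 0.012 ] F [-3.   4.7  4.8] grip 0.124
0.12 29.48 [ 0.5945 -0.047   0.0119] F [-3.6  5.4  4.6] grip 0.126
0.13 29.86 [ 0.6    -0.0563  0.012 ] F [-3.3  4.   3.9] grip 0.126
```

View pics/v6.png

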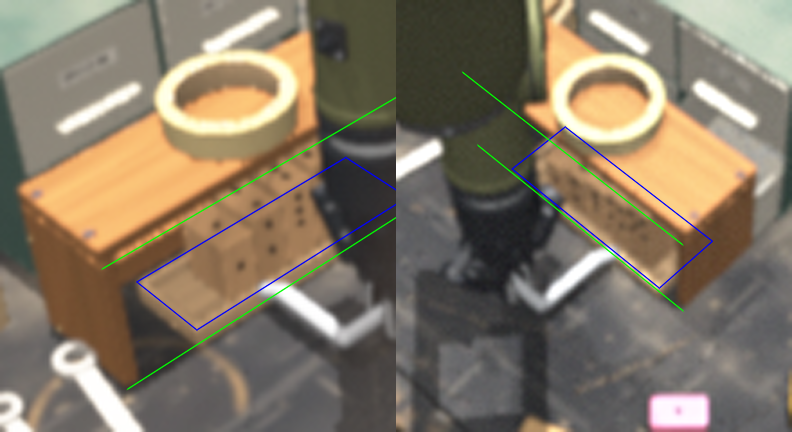

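```bash
python3 - <<'E'
from h import *
line_to(W((-.126+.1413,0,.012)),vel=.03); st("end"); wait(.3); st("rest")
e=get_obs()["tcp_pos"]
release(); st("open")
line_to(e+[0,0,.2],vel=.2); reach([.45,.3,.3],F(TR[2])); st("clear")
shot("scene");shot("top")
Tn=np.r_[W((.126,0,0),np.r_[e[:2],TR[2]])[:2],TR[2]]
d=Tn-RI;c,n=np.cos(RI[2]),np.sin(RI[2]);print("tray in riser",c*d[0]+n*d[1],-n*d[0]+c*d[1])
def box(x0,x1,y0,y1,z): return [W((a,c,z),Tn) for a,c in((x0,y0),(x1,y0),(x1,y1),(x0,y1),(x0,y0))]
L=[([W((-.036,-.1,.018),Tn),W((-.036,.1,.018),Tn)],(255,0,0)),([W((-.126,-.04,.028),Tn),W((-.126,.04,.028),Tn)],(255,0,0)),([W((-.0475,-.142,0),RI),W((-.0475,.142,0),RI)],(0,255,0))]
crop("scene",140,185,130,120,3,"pics/s2.png",L);crop("top",200,130,130,120,3,"pics/t2.png",L)
cv2.imwrite("pics/v7.png",np.hstack([cv2.imread("pics/s2.png"),cv2.imread("pics/t2.png")]))
E
```

```text
end 30.68 [ 0.6056 -0.0661  0.0119] F [-3.4  3.6  4.6] grip 0.124
rest 30.98 [ 0.6056 -0.0662  0.0119] F [-3.4  4.4  2.7] grip 0.125
open 31.69 [ 0.6067 -0.067   0.012 ] F [-1.  -0.2 -0.1] grip 1.003
clear 34.35 [0.4505 0.2992 0.2995] F [ 0.2 -0.   0.1] grip 0.996
tray in riser -0.006251820384668074 -0.017233019978689864
```

View pics/v7.png

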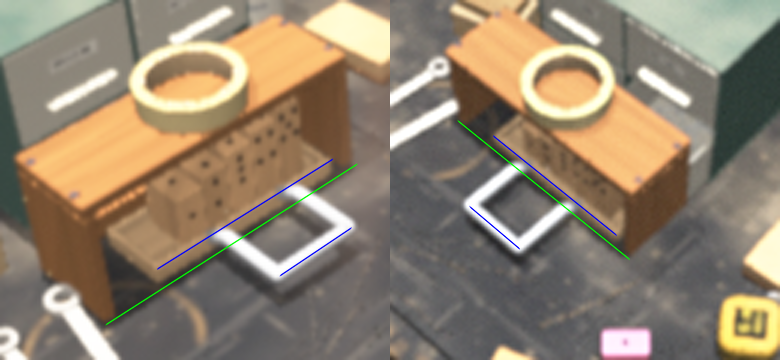

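```bash
python3 - <<'E'
from h import *
shot("scene");shot("top")
L=[([W((-.0475,-.142,0),RI),W((-.0475,.142,0),RI)],(0,255,0))]
crop("scene",168,220,95,75,4.2,"pics/s2.png",L);crop("top",217,165,95,75,4.2,"pics/t2.png",L)
cv2.imwrite("pics/v8.png",np.hstack([cv2.imread("pics/s2.png"),cv2.imread("pics/t2.png")]))
E
```

```text
(no output)
```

View pics/v8.png

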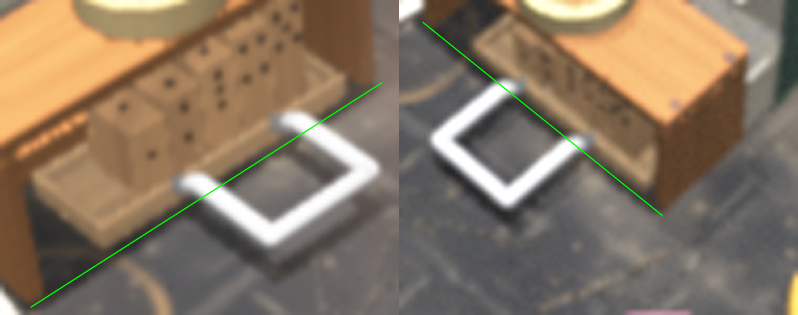

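The base of the tray front lies about 5 mm inside the riser's front line in both views. The row is tight and upright, so I'm handing in.

```bash
python3 -c "
from cell import *
print(sign_off())"
```

```text
the job is handed in; nothing more can be done
None
```

The job is done and handed in. Block 3 stands upright between blocks 2 and 4, the row is closed up, and the tray's box is under the riser with only its loop sticking out.

- **Row:** I slid blocks 2 and 1 about 38 mm left and set block 3 into the gap. Then I closed the row by pushing gently on block 1's end face, with a second small push for tightness. Close-ups after both pushes showed all five blocks in order, upright and square, with no visible gap. The push force was too small to stand out from sensor noise, so tightness rests on the pictures alone.
- **Tray:** I gripped the loop bar and slid the tray about 141 mm straight in. Wrist readings stayed below about 10 N, with no jump from hitting the riser or its stop rail. By arm position the tray stopped at riser x ≈ −6 mm, between flush (−11.5 mm) and the stop rail (+3.5 mm). Both cameras showed its front about 5 mm inside the riser's front edge, with an uncertainty of about 2 mm.
- **Rest of the bench:** I saw nothing else disturbed in the pictures, but I did not measure the other items. The robot was clear of everything at 34.4 s, before hand-in, and none of my checks disagreed.

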